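# Crank a cutter through the marking stand

## Robot

A 7-joint arm with a two-finger parallel gripper is mounted at the origin on the work surface. World frame = base frame: x ahead of the robot, y to its left, z up, the work surface at z = 0. Lengths are in m, angles in rad, forces in N, time in s.
With the tool pointing down it reaches from about 0.35 to 0.9 m from the base axis. Payload 8.1 kg.
Tool frame: the origin (TCP) lies midway between the tips of the shut fingers; the grasp point (between the pads) lies 19 mm behind it; z points along the fingers, y is the line along which they close (so a half turn about z gives the same grasp; the last joint's range is limited). The gripper opens to 92 mm and grips with 3 to 60 N. Pads are 19 mm wide; open, the fingers measure 130 mm over their backs; the gripper's body (75 mm by 190 mm) begins 47 mm behind the grasp point.
Start: joints at [-1.322, 0.434, 0.025, 1.573, -0.012, 1.134, -0.075], TCP at [0.215, 0.587, 0.227] pointing down, gripper open.
Joint ranges: [-2.62, 2.62], [-0.44, 2.09], [-1.27, 1.32], [0.08, 2.57], [-1.32, 4.46], [0.12, 2], [-2.74, 2.74]. Speed limits (rad/s): [2.22, 2.22, 3.01, 3.01, 3.14, 3.14, 3.14].

## Interface

Orientations are given as a rotation vector (axis times angle).
In Python, from cell import readout, get_image, calibration, ticket gives the robot as it stands. The module is installed in compiled form; this text tells all that it offers.
- The arm moves only by the tool move_arm, never from a script. Its argument "series" is a list of rows, each a list of 6 numbers: the shift along the world's x, y, z as a fraction of full scale, then the turn, a rotation vector about the world's x, y, z as a fraction of full scale. A call has 1 to 5 rows; each row is the pose to reach, as a shift and turn from the pose commanded when the call began; what a row does not reach only later rows make up. Full scale, the value 1, is 0.75 m for a shift and 60 degrees for a turn. A row lasts 1/10 s, in which the tool goes at most 50 mm and 8.59 degrees, less where a joint would pass 70% of its speed; a pose out of reach is approached as far as the arm can. A call with a number of a shift or a turn outside -1 to 1 is refused whole. A call with a gripper value outside its range is refused whole. "claw" is the opening, from -1 (shut) to 1 (fully open), so that 0 is half open, set as the call begins (left out, the last holds). The fingers move at their own pace and stop on an object; "squeeze" is the grip in N (left out, the last holds). Time passes only in rows, so rows that repeat a pose let the fingers close. It gives the time, the measured TCP pose, the force, the opening and the grip force at its end, in the units of the state.
- readout.observe(): the state, without advancing time (a new reading comes with each control period).
- get_image(name): name is "side" or "top"; returns (picture, depth): 480x640x3 uint8, red, green, blue; 480x640 float32, m along the optical axis (not along the pixel's ray), 0 where there is no reading.
- calibration(name): a dict with "fx", "fy", "cx", "cy" (pixels), "view" (4x4, takes a point from world to camera coordinates). Camera axes: x right, y down, z forward; pixel columns grow to the right and rows downward; lengths in m; the calibration is good to about 2 mm. A picture is of the moment at which its call begins. calibration takes no time and is no camera call.
- ticket.sign_off(): hands the job in; it is judged then, once.
The state is a dict: "clock": time; "joints": joint angles; "dq": joint speeds; "joint_efforts": joint torques, N m; "position": TCP position; "ee_rot": TCP orientation; "force": force on the tool from outside, world axes, zero at the start; "ft_torque": the same for the moment, N m; "width": opening from 0.0 (shut) to 1.0 (fully open); "gripper_force": force on a finger pad.
Only numpy, scipy, OpenCV 4.12 (cv2) and the standard library are available. Lean on these libraries where they do the work, as an engineer would, in place of code of your own. Each camera call takes 0.05 s, during which the arm holds its last target. There are 200 camera calls.

## Task

Seat the gold cutter fully down in the square socket of the marking stand and let it go. Then crank the stand two full turns clockwise (seen from above) at a calm, steady speed, no faster than about one turn in three seconds: ease the handle through the stiff point of every turn without letting it spring ahead or roll back, and follow its circle by feel, pulling it only lightly inward or outward. Leave the handle over the red park mark with the cutter still seated, and leave the other things alone.

Things in the scene. Friction and masses are not known exactly. Their poses are not given: they have to be found in the camera images.
- stand: Marking stand fixed to the table: grey base plate 240 x 140 x 16 mm, blue column. Origin on the table at the foot of the vertical crank axis, which is its z axis; the plate runs from x = -95 to +145 mm. The red park mark, 28 x 30 mm, lies on the plate at x = -80 mm, y = 0. No fixed part of the stand is taller than 108 mm.
- crank (a joint): Crank angle in rad. 0: arm and handle point along the stand's -x axis, over the red park mark. It grows clockwise seen from above (handle from -x through +y, +x, -y of the stand). Starts within 0.6 of 0; after two full turns, parked, it is 12.57. Away from the stiff point it drags with about 2 N at the handle and stays where it is left. The arm's top is 115 mm above the table.
- socket (a point): Mouth of the square socket, in the centre of a 44 mm square steel boss on the crank axis, 129 mm above the table. The hole is 17.6 mm square and 26 mm deep with a 3 mm chamfer; its sides are parallel to the axes of this point, which turns with the crank.
- gold_cutter: Gold hollow cutter, about 250 g, upright in one of the rack's three holes. Origin at the centre of the shank's underside, z up. Square shank 16 x 16 mm, 22 mm long, sides parallel to x and y; above it a round head, 34 mm diameter, z = 22 to 72 mm, whose flat underside rests on the rack. Seated in the socket, the head rests on the boss and the origin is 22 mm below the socket's mouth.
- silver_cutter_a: Silver cutter of the same shape in the rack, to be left alone. Rack holes are 75 mm apart in a row.
- silver_cutter_b: Second silver cutter in the rack, to be left alone.
- rack: Black plastic rack fixed to the table, 230 x 70 x 40 mm, origin at the centre of its underside, holes in a row along x. It may be on the left or on the right of the stand.
- bin: Blue open bin with small silver cutters, fixed, 220 x 130 x 55 mm, on the other side of the stand from the rack.
- oil: Small green oil bottle, 85 mm tall, 36 mm diameter, standing near the stand; leave alone.
- ring_gauge: Steel ring gauge, 64 mm diameter, 18 mm high, lying near the stand; leave alone.
- die: Sprung steel die slide with a brass roller, on the stand's +x side. A cam roller on the rotor pushes it back once a turn, from 0.4 rad before to 0.4 rad after the half turn (crank 3.14 and 9.42): the handle needs up to about 14 N before the half turn, and after it the spring throws the crank ahead nearly as hard unless held back. A grip under about 30 N slips.
- side_pull (a joint): Upright black handle, 25 mm diameter, 50 mm tall, its top 173 mm above the table, free to spin about its own axis. It is clamped in a slot of the arm, 72 to 88 mm from the crank axis, not measured: see or feel where. Value (m): how far the hand drags it along the arm against its overload spring, 6 N/mm, + outward; 0 at rest. Beyond 1.5 mm (9 N) it is strained.
Mind the look-alikes: they are no part of the job. What is shaped like the gold_cutter but orange or pink is not meant.

How it is judged:
On the way, in this order (a step that is already met when the one before it is completed fails the run):
1. the gold cutter is seated fully in the socket and let go, with the crank still near the park mark (z of gold_cutter in the frame of socket below -0.019 m and horizontal distance between gold_cutter and socket below 0.004 m and angle between gold_cutter's own z axis and vertical below 0.1 rad and contact force between the fingers and gold_cutter below 0.3 N and value of joint crank below 1.5 rad), for 0.2 s.
2. first full turn made (value of joint crank above 6.1 rad), for 0.1 s.
3. second full turn made (value of joint crank above 12.25 rad), for 0.1 s.
At the end, for the whole second after the job is handed in: Two full turns made: the handle rests within 0.25 rad of the red park mark, and the gold cutter is upright in the socket with its head on the boss (within 3 mm of fully down) (value of joint crank between 12.32 and 12.82 rad and velocity of joint crank between -0.1 and 0.1 rad/s and z of gold_cutter in the frame of socket below -0.019 m and horizontal distance between gold_cutter and socket below 0.004 m and angle between gold_cutter's own z axis and vertical below 0.1 rad); the robot touches nothing.
It fails at once if the crank runs ahead faster than 3.5 rad/s (velocity of joint crank above 3.5 rad/s).
It fails at once if while being cranked away from the park mark (crank above 1 rad), the crank rolls or is turned back faster than 0.6 rad/s (value of joint crank between 1 and 12.3 rad and velocity of joint crank below -0.6 rad/s).
It fails at once if the crank is turned through the stiff point with the cutter not seated (value of joint crank above 2.5 rad and z of gold_cutter in the frame of socket above -0.015 m).
It fails at once if the handle is dragged inward or outward along its arm with more than 9 N (1.5 mm on the overload slide) (value of joint side_pull above 0.0015 m or value of joint side_pull below -0.0015 m).
It fails at once if a bystander is moved more than 20 mm (distance of any of silver_cutter_a, silver_cutter_b, oil, ring_gauge from where it was at the start of the episode above 0.02 m).
It also fails if it takes over 72 s, if anything falls off the work surface, if the arm or the gripper's body presses on something with over 40 N, if the wrist force passes 120 N, or if a joint passes its speed limit or range.

## Working session

There is one attempt and no reset: what is moved stays moved. The work goes in short steps, Python scripts to look and compute and a tool call to move; the robot and the scene stay as the last step left them, time stands still between calls to the robot, and variables do not carry over. Pictures are saved under pics/ and viewed, at most 10 in all, crops included, and the job is handed in when it is done.

Besides the shell and the picture viewer there is one more tool, called after ">>>" as a command line: name --pt "numbers of a row" for each row, then --argument value for the rest. move_arm: Moves the arm, as the interface text tells. Shift numbers are shares of 0.75 m and turn numbers shares of 60 degrees, none past 1 either way. Its arguments: {"type":"object","properties":{"series":{"type":"array"},"claw":{"type":"number"},"squeeze":{"type":"number"}},"required":["series"]}

```bash
mkdir -p pics; cat > h.py <<'E'
import numpy as np, cv2
from cell import readout, get_image, calibration, ticket
def shot(n,f):
    p,d=get_image(n); cv2.imwrite(f'pics/{f}.png',p[:,:,::-1]); np.save(f'pics/{f}.npy',d); return p,d
def pt(n,u,v,d):
    c=calibration(n); return (np.linalg.inv(c['view'])@[(u-c['cx'])/c['fx']*d,(v-c['cy'])/c['fy']*d,d,1])[:3]
def ptz(n,u,v,z):
    c=calibration(n); a=np.linalg.inv(c['view']); o=a[:3,3]; r=a[:3,:3]@[(u-c['cx'])/c['fx'],(v-c['cy'])/c['fy'],1]
    return o+r*(z-o[2])/r[2]
E
python3 - <<'E'
from h import *
shot('top','t0');shot('side','s0')
print(readout.observe())
for n in('top','side'):print(calibration(n))
E
```

```text
{'clock': 0.1, 'joints': array([-1.32158326,  0.43516178,  0.02500608,  1.57398093, -0.01157504,
        1.13401034, -0.07507121]), 'dq': array([-0.0014867 , -0.00016425,  0.00336136, -0.0023786 , -0.00071317,
        0.00047667, -0.00063207]), 'joint_efforts': array([ 3.41314088e-03, -6.69119596e+01,  9.88342054e-01, -3.15142679e+01,
       -6.04368397e-02,  3.73856595e-02,  4.98876307e-05]), 'position': array([0.21529527, 0.58626953, 0.22602832]), 'ee_rot': array([-5.49857964e-01, -3.09301324e+00,  2.22044914e-03]), 'force': array([-0.38920043, -0.74639869, -0.27496093]), 'ft_torque': array([-0.00749985,  0.00304378,  0.00131151]), 'gripper_force': 0.0, 'width': 0.9983057780871827}
{'fx': 610.1641828096682, 'fy': 610.1641828096682, 'cx': 324.6303890360265, 'cy': 248.80701291490695, 'view': array([[-0.01414152, -0.99979109,  0.01475761, -0.04549787],
       [-0.99743707,  0.01306988, -0.07034538,  0.53825907],
       [ 0.07013781, -0.01571458, -0.99741353,  1.22409947],
       [ 0.        ,  0.        ,  0.        ,  1.        ]])}
{'fx': 453.6738441470295, 'fy': 453.6738441470295, 'cx': 322.08414093165567, 'cy': 245.37584499198707, 'view': array([[ 0.81067432, -0.58522399, -0.01788931, -0.45957883],
       [-0.30780839, -0.39999871, -0.86328154,  0.22352622],
       [ 0.49805737,  0.70534666, -0.50440554,  0.64449463],
       [ 0.        ,  0.        ,  0.        ,  1.        ]])}
```

View pics/t0.png

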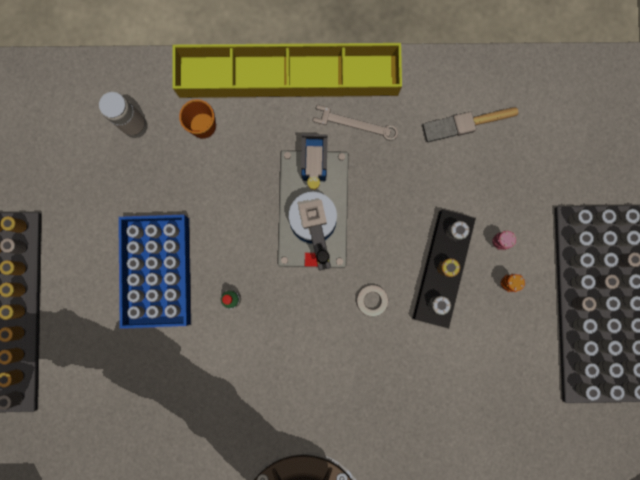

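View pics/s0.png

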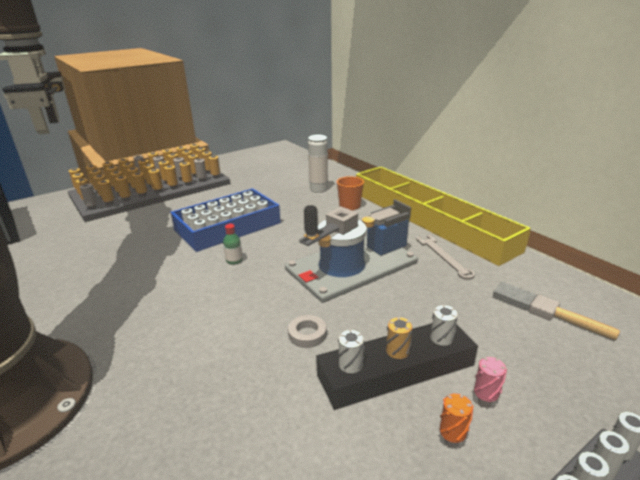

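The top view shows three cutter-shaped candidates: gold in the rack's middle hole (450,267), orange loose (513,282) and pink loose (505,240). The gold one in the rack fits the description. The stand boss is at (312,213), the handle at (322,257) and the red mark at (311,260). An enlarged crop will confirm this.

```bash
python3 - <<'E'
from h import *
i=cv2.imread('pics/t0.png')[140:330,270:530]
cv2.imwrite('pics/c0.png',cv2.resize(i,None,fx=3,fy=3,interpolation=cv2.INTER_CUBIC))
E
```

```text
(no output)
```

View pics/c0.png

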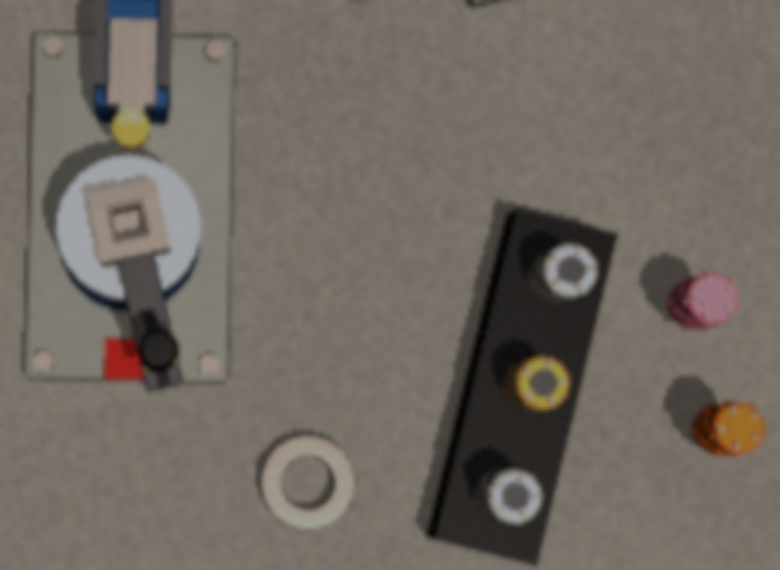

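The crop shows the gold cutter top at crop (543,383), with silvers at (571,270) and (515,497). The socket hole is at (127,220), the handle top at (157,348) and the plate corners at (33,32), (236,38), (229,382) and (26,377).

```bash
python3 - <<'E'
from h import *
np.set_printoptions(precision=4,suppress=True)
d=np.load('pics/t0.npy')
P={}
for n,u,v,z in [('gold',543,383,.09),('sA',571,270,.09),('sB',515,497,.09),('sock',127,220,.129),('handle',157,348,.173),('c1',33,32,.016),('c2',236,38,.016),('c3',229,382,.016),('c4',26,377,.016),('b1',84,186,.129),('b2',153,177,.129),('b3',169,249,.129),('b4',99,266,.129),('park',122,359,.016),('ring',308,481,.018)]:
    U,V=270+(u-1)/3,140+(v-1)/3
    P[n]=ptz('top',U,V,z); print(n,P[n],pt('top',U,V,d[int(V+.5),int(U+.5)]))
ang=lambda a:np.degrees(np.arctan2(a[1],a[0]))
print('rack',ang(P['sA']-P['sB']),np.linalg.norm(P['sA']-P['sB'])/2,(P['sA']+P['sB'])/2)
print('stand x',ang(P['c1']-P['c4']),ang(P['c2']-P['c3']),np.linalg.norm(P['c1']-P['c4']))
m=(P['c1']+P['c2']+P['c3']+P['c4'])/4; a=np.radians((ang(P['c1']-P['c4'])+ang(P['c2']-P['c3']))/2)
print('axis from plate',m-np.array([np.cos(a),np.sin(a),0])*.025, 'boss ctr',sum(P[k] for k in('b1','b2','b3','b4'))/4)
print('arm dir',ang(P['handle']-P['sock']),np.linalg.norm((P['handle']-P['sock'])[:2]))
for p,q in('b1','b4'),('b2','b3'),('b1','b2'),('b4','b3'):print(ang(P[p]-P[q]),np.linalg.norm(P[p]-P[q]))
# depth-based: boss top cloud, handle top, cutter head
D=d; c=calibration('top');V,U=np.mgrid[:480,:640]
W=np.stack([(U-c['cx'])/c['fx']*D,(V-c['cy'])/c['fy']*D,D,np.ones_like(D)],-1)@np.linalg.inv(c['view']).T
for n,z,r in('sock',.129,.04),('handle',.173,.025),('gold',.09,.03),('sA',.09,.03),('sB',.09,.03):
    s=(np.linalg.norm(W[...,:2]-P[n][:2],axis=-1)<r)&(abs(W[...,2]-z)<.006)&(D>0)
    q=W[s][:,:3]; (cx,sz,an)=cv2.minAreaRect(q[:,:2].astype('f4')*1000); print(n,len(q),q.mean(0),cx,sz,an)
E
```

```text
gold [ 0.4937 -0.2936  0.09  ] [ 0.4938 -0.2941  0.0881]
sA [ 0.5663 -0.3138  0.09  ] [ 0.5659 -0.313   0.0932]
sB [ 0.4212 -0.2736  0.09  ] [ 0.4212 -0.2733  0.0916]
sock [ 0.5971 -0.0285  0.129 ] [ 0.6005 -0.0284  0.1032]
handle [ 0.5146 -0.0455  0.173 ] [ 0.5146 -0.0455  0.1733]
c1 [0.7428 0.035  0.016 ] [0.7461 0.0358 0.0022]
c2 [ 0.7371 -0.1047  0.016 ] [ 0.7412 -0.1057 -0.0016]
c3 [ 0.5    -0.0959  0.016 ] [ 0.5007 -0.0968 -0.0005]
c4 [0.5053 0.0419 0.016 ] [0.5053 0.0419 0.0169]
b1 [ 0.6187 -0.002   0.129 ] [ 0.6233 -0.0012  0.0982]
b2 [ 0.6239 -0.045   0.129 ] [ 0.6241 -0.045   0.1275]
b3 [ 0.5787 -0.0543  0.129 ] [ 0.5804 -0.0546  0.1138]
b4 [ 0.5686 -0.0108  0.129 ] [ 0.572  -0.0101  0.0965]
park [ 0.5167 -0.0234  0.016 ] [ 0.5166 -0.0234  0.017 ]
ring [ 0.4322 -0.1482  0.018 ] [ 0.432  -0.1497  0.0022]
rack -15.488419655173892 0.07525861493955104 [ 0.4937 -0.2937  0.09  ]
stand x -1.6654331217641183 -2.1175717678876196 0.23758308666834071
axis from plate [ 0.5963 -0.0301  0.016 ] boss ctr [ 0.5975 -0.028   0.129 ]
arm dir -168.32999423924983 0.08427583488693766
9.897822122752132 0.05088644955949132
11.649354836727815 0.04615426053260603
96.81021014896143 0.043309570273908325
103.00091095117828 0.0447229909970485
sock 477 [ 0.597  -0.0291  0.1299] (597.261962890625, -28.813793182373047) (44.58149719238281, 43.8098258972168) 11.581836700439453
handle 142 [ 0.5141 -0.046   0.1726] (514.232421875, -46.488216400146484) (23.318910598754883, 21.66960334777832) 89.42550659179688
gold 252 [ 0.4944 -0.2926  0.0909] (495.431640625, -293.25213623046875) (34.62078094482422, 32.878570556640625) 89.63542175292969
sA 248 [ 0.5665 -0.3124  0.0907] (566.2645874023438, -311.7825622558594) (34.08511734008789, 34.319210052490234) 60.93891143798828
sB 248 [ 0.4224 -0.2725  0.0908] (421.7708740234375, -272.6194152832031) (33.26142120361328, 34.28057861328125) 43.81702423095703
```

>>> move_arm --pt "0.02 -0.063 0 0 0 0.04" --pt "0.04 -0.126 0 0 0 0.078" --pt "0.06 -0.189 0 0 0 0.078" --pt "0.08 -0.252 0 0 0 0.078" --pt "0.1 -0.315 0 0 0 0.078" --claw 1

```text
clock: 0.6
position: [0.2906, 0.3483, 0.2265]
ee_rot: [-0.423, -3.113, 0.0]
force: [1.6, -0.4, 0.1]
width: 0.998
gripper_force: 0.0
```

>>> move_arm --pt "0.02 -0.063 0 0 0 0" --pt "0.04 -0.126 0 0 0 0" --pt "0.06 -0.189 0 0 0 0" --pt "0.08 -0.252 0 0 0 0" --pt "0.1 -0.315 0 0 0 0"

```text
clock: 1.1
position: [0.3654, 0.1122, 0.2268]
ee_rot: [0.423, 3.113, 0.001]
force: [1.6, -0.7, 0.2]
width: 1.0
gripper_force: 0.0
```

>>> move_arm --pt "0.02 -0.063 0 0 0 0" --pt "0.04 -0.126 0 0 0 0" --pt "0.06 -0.189 0 0 0 0" --pt "0.08 -0.252 0 0 0 0" --pt "0.1 -0.315 0 0 0 0"

```text
clock: 1.6
position: [0.4404, -0.1239, 0.2268]
ee_rot: [0.422, 3.113, 0.0]
force: [1.2, 0.3, -0.4]
width: 1.002
gripper_force: 0.0
```

>>> move_arm --pt "0.018 -0.06 0 0 0 0" --pt "0.036 -0.12 0 0 0 0" --pt "0.054 -0.18 0 0 0 0" --pt "0.072 -0.228 0 0 0 0" --pt "0.072 -0.228 0 0 0 0"

```text
clock: 2.1
position: [0.4943, -0.2986, 0.2264]
ee_rot: [-0.432, -3.112, 0.006]
force: [0.4, 0.6, 0.5]
width: 0.997
gripper_force: 0.0
```

>>> move_arm --pt "0 0 -0.05 0 0 0" --pt "0 0 -0.09 0 0 0" --pt "0 0 -0.1 0 0 0" --pt "0 0 -0.1 0 0 0"

```text
clock: 2.5
position: [0.4937, -0.2922, 0.1509]
ee_rot: [-0.422, -3.11, -0.001]
force: [0.5, 0.1, 0.7]
width: 1.0
gripper_force: 0.0
```

>>> move_arm --pt "0 0 -0.04 0 0 0" --pt "0 0 -0.08 0 0 0" --pt "0 0 -0.12 0 0 0" --pt "0 0 -0.13 0 0 0" --pt "0 0 -0.13 0 0 0"

```text
clock: 3.0
position: [0.4946, -0.293, 0.0548]
ee_rot: [-0.423, -3.113, -0.0]
force: [0.2, 0.5, 0.2]
width: 1.0
gripper_force: 0.0
```

>>> move_arm --pt "0 0 0 0 0 0" --pt "0 0 0 0 0 0" --pt "0 0 0 0 0 0" --pt "0 0 0 0 0 0" --pt "0 0 0 0 0 0" --claw -1 --squeeze 25

```text
clock: 3.5
position: [0.4946, -0.2931, 0.0546]
ee_rot: [0.423, 3.112, -0.0]
force: [1.2, 0.5, 0.6]
width: 0.611
gripper_force: 0.0
```

>>> move_arm --pt "0 0 0 0 0 0" --pt "0 0 0 0 0 0" --pt "0 0 0 0 0 0" --pt "0 0 0 0 0 0" --pt "0 0 0 0 0 0"

```text
clock: 4.0
position: [0.4944, -0.293, 0.0542]
ee_rot: [-0.423, -3.113, -0.0]
force: [-0.4, -0.5, 0.8]
width: 0.364
gripper_force: 25.0
```

>>> move_arm --pt "0 0 0.04 0 0 0" --pt "0 0 0.09 0 0 0" --pt "0 0 0.15 0 0 0" --pt "0 0 0.2 0 0 0" --pt "0 0 0.21 0 0 0"

```text
clock: 4.5
position: [0.4959, -0.2945, 0.2159]
ee_rot: [0.423, 3.107, -0.003]
force: [0.2, -0.6, -1.2]
width: 0.359
gripper_force: 25.0
```

>>> move_arm --pt "0.015 0.04 0 0 0 0.09" --pt "0.03 0.08 0 0 0 0.18" --pt "0.05 0.13 0 0 0 0.27" --pt "0.07 0.18 0 0 0 0.36" --pt "0.09 0.23 0 0 0 0.45"

```text
clock: 5.0
position: [0.5616, -0.1188, 0.2106]
ee_rot: [0.321, -3.124, -0.001]
force: [-1.0, -0.3, -1.8]
width: 0.362
gripper_force: 25.0
```

>>> move_arm --pt "0.025 0.06 0 0 0 0" --pt "0.04 0.1 0 0 0 0" --pt "0.047 0.122 0 0 0 0" --pt "0.047 0.122 0 0 0 0" --pt "0.047 0.122 0 0 0 0"

```text
clock: 5.5
position: [0.5964, -0.0304, 0.2111]
ee_rot: [0.314, -3.124, 0.002]
force: [-1.0, -0.4, -1.2]
width: 0.363
gripper_force: 25.0
```

```bash
python3 - <<'E'
from h import *
s=readout.observe();print(s['position'],s['ee_rot'],s['width'],s['gripper_force'],s['force'])
shot('side','s1');
i=cv2.imread('pics/s1.png')[120:300,240:440]
cv2.imwrite('pics/c1.png',cv2.resize(i,None,fx=3,fy=3,interpolation=cv2.INTER_CUBIC))
E
```

```text
[ 0.59638973 -0.03041039  0.21108474] [ 3.13784776e-01 -3.12437285e+00  1.51676328e-03] 0.36290194936548176 24.999587856436847 [-0.99146774 -0.3762662  -1.23816105]
```

View pics/c1.png

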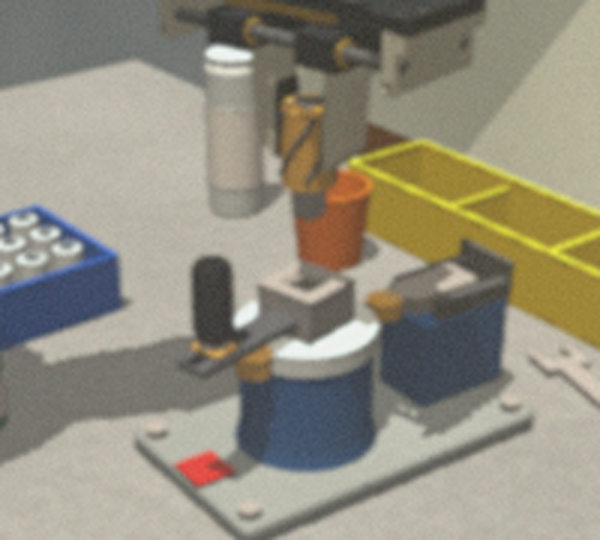

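The side crop shows the gold cutter held upright (around crop (305,150)) just above the socket (around (310,280)). I'm correcting about 1 mm and lowering it to the mouth.

>>> move_arm --pt "0.001 0.001 -0.03 0 0 0" --pt "0.001 0.001 -0.055 0 0 0" --pt "0.001 0.001 -0.055 0 0 0" --pt "0.001 0.001 -0.055 0 0 0"

```text
clock: 5.95
position: [0.5975, -0.03, 0.1709]
ee_rot: [0.312, -3.126, 0.001]
force: [-0.1, 0.1, -1.2]
width: 0.364
gripper_force: 25.0
```

>>> move_arm --pt "0 0.001 -0.006 0 0 0" --pt "0 0.001 -0.012 0 0 0" --pt "0 0.001 -0.016 0 0 0" --pt "0 0.001 -0.02 0 0 0" --pt "0 0.001 -0.02 0 0 0"

```text
clock: 6.45
position: [0.6016, -0.0277, 0.1603]
ee_rot: [-0.314, 3.116, 0.001]
force: [-4.0, 0.6, 29.9]
width: 0.367
gripper_force: 25.0
```

>>> move_arm --pt "0 0 0.008 0 0 0" --pt "0 0 0.012 0 0 0" --pt "0 0 0.012 0 0 0"

```text
clock: 6.75
position: [0.598, -0.0276, 0.1648]
ee_rot: [-0.315, 3.125, 0.0]
force: [-0.3, 0.2, -1.9]
width: 0.364
gripper_force: 25.0
```

```bash
python3 - <<'E'
from h import *
s=readout.observe();print(s['position'],s['ee_rot'],s['width'],s['gripper_force'],s['force'],s['ft_torque'])
shot('side','s2'); shot('top','t2')
i=cv2.imread('pics/s2.png')[150:290,270:420]
j=cv2.imread('pics/t2.png')[160:300,250:400]
cv2.imwrite('pics/c2.png',cv2.resize(np.hstack([i,j[:,:50]*0+0,]) if 0 else i,None,fx=4,fy=4,interpolation=cv2.INTER_CUBIC))
E
```

```text
[ 0.59800037 -0.02756938  0.16482985] [-3.15205810e-01  3.12520444e+00  2.39099193e-05] 0.3636595801242278 24.99784083556733 [-0.33768233  0.23071441 -1.89960162] [ 0.07643965 -0.01249314 -0.02200541]
```

View pics/c2.png

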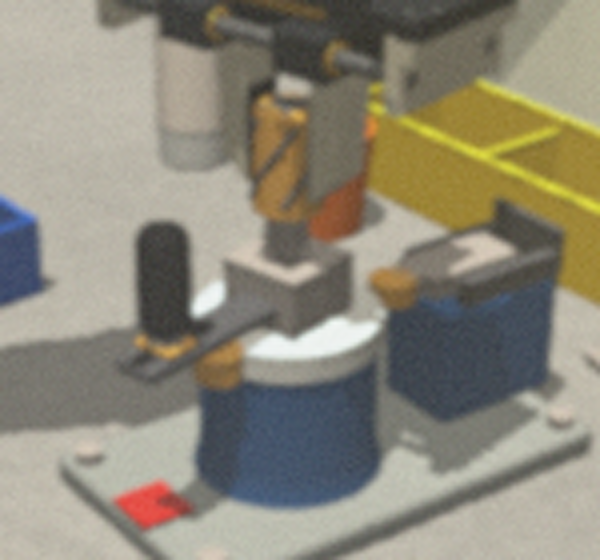

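```bash
python3 - <<'E'
from h import *
f=lambda n:cv2.resize(cv2.imread(f'pics/{n}.png')[185:235,315:365],None,fx=8,fy=8,interpolation=cv2.INTER_CUBIC)
im=np.hstack([f('s0'),f('s2')]).astype(float)*1.4
im=np.clip(im,0,255).astype('u1')
c=calibration('side')
def pj(p):
    q=c['view']@[*p,1]; return c['fx']*q[0]/q[2]+c['cx'],c['fy']*q[1]/q[2]+c['cy']
for o in(0,400):
    u,v=pj((.5971,-.0288,.129)); cv2.circle(im,(int((u-315+.5)*8)+o,int((v-185+.5)*8)),3,(0,0,255),-1); print(u,v)
u,v=pj((.598,-.0276,.1286)); cv2.circle(im,(int((u-315+.5)*8)+400,int((v-185+.5)*8)),3,(0,255,0),-1)
cv2.imwrite('pics/c3.png',im)
E
```

```text
342.7531457585437 213.53691664316312
342.7531457585437 213.53691664316312
```

View pics/c3.png

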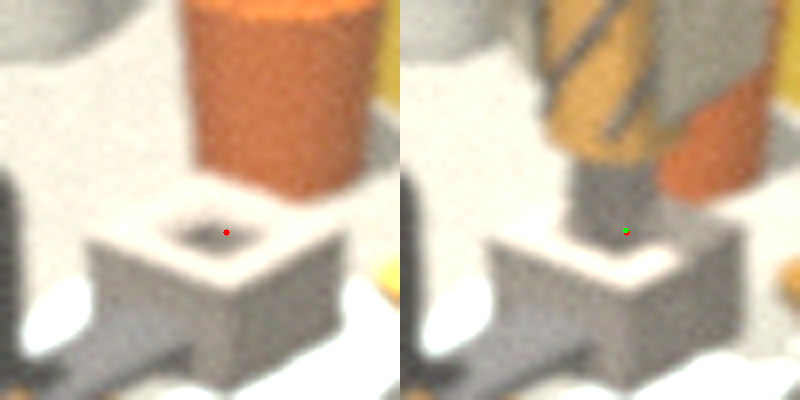

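>>> move_arm --pt "0 0 -0.003 0 0 0" --pt "0 0 -0.006 0 0 0" --pt "0 0 -0.006 0 0 0"

```text
clock: 7.15
position: [0.5983, -0.0275, 0.1606]
ee_rot: [-0.315, 3.125, 0.0]
force: [-1.6, 0.4, 7.2]
width: 0.364
gripper_force: 25.0
```

```bash
python3 - <<'E'
from h import *
s=readout.observe();print(s['position'],s['ee_rot'],s['width'],s['force'],s['ft_torque'])
E
```

```text
[ 0.59830712 -0.02753243  0.16055707] [-3.15123632e-01  3.12486909e+00  3.47819744e-04] 0.36372848091035853 [-1.56192753  0.3977404   7.24501908] [ 0.18865883  0.56646823 -0.0069342 ]
```

>>> move_arm --pt "0.001 0 0 0 0 0" --pt "0.002 0 0 0 0 0" --pt "0.002 0 0 0 0 0"

```text
clock: 7.45
position: [0.599, -0.0275, 0.1604]
ee_rot: [0.315, -3.125, -0.001]
force: [-4.2, 0.5, 8.9]
width: 0.363
gripper_force: 25.0
```

>>> move_arm --pt "0.001 0 0 0 0 0" --pt "0.002 0 0 0 0 0" --pt "0.002 0 0 0 0 0"

```text
clock: 7.75
position: [0.6008, -0.0275, 0.1597]
ee_rot: [0.315, -3.125, -0.0]
force: [-0.3, 0.6, -2.6]
width: 0.367
gripper_force: 25.0
```

```bash
python3 - <<'E'
from h import *
s=readout.observe();print(s['position'],s['ee_rot'],s['width'],s['force'],s['ft_torque'])
E
```

```text
[ 0.6007613  -0.02747739  0.15967915] [ 3.15215659e-01 -3.12533244e+00 -1.81854584e-04] 0.36675624098439785 [-0.30107196  0.63612944 -2.56457333] [ 0.10887407  0.05908176 -0.01112545]
```

>>> move_arm --pt "0 0 -0.003 0 0 0" --pt "0 0 -0.006 0 0 0" --pt "0 0 -0.008 0 0 0" --pt "0 0 -0.008 0 0 0"

```text
clock: 8.15
position: [0.6006, -0.0275, 0.1534]
ee_rot: [0.315, -3.125, -0.0]
force: [0.2, 0.4, -2.1]
width: 0.367
gripper_force: 25.0
```

```bash
python3 - <<'E'
from h import *
s=readout.observe();print(s['position'],s['ee_rot'],s['width'],s['force'],s['ft_torque'])
E
```

```text
[ 0.60063579 -0.02749212  0.15344756] [ 3.15221195e-01 -3.12493679e+00 -7.86589360e-05] 0.3666338481170525 [ 0.24165386  0.42277928 -2.11921965] [0.17735275 0.05967856 0.03614596]
```

>>> move_arm --pt "0 0 -0.004 0 0 0" --pt "0 0 -0.008 0 0 0" --pt "0 0 -0.012 0 0 0" --pt "0 0 -0.014 0 0 0" --pt "0 0 -0.014 0 0 0"

```text
clock: 8.65
position: [0.6007, -0.0275, 0.1431]
ee_rot: [0.315, -3.125, -0.0]
force: [-0.5, 1.0, -3.3]
width: 0.363
gripper_force: 25.0
```

>>> move_arm --pt "0 0 -0.003 0 0 0" --pt "0 0 -0.006 0 0 0" --pt "0 0 -0.008 0 0 0" --pt "0 0 -0.008 0 0 0"

```text
clock: 9.05
position: [0.6008, -0.0275, 0.1396]
ee_rot: [-0.315, 3.125, 0.002]
force: [-10.8, 1.7, 22.8]
width: 0.362
gripper_force: 25.0
```

>>> move_arm --pt "0 0 0.003 0 0 0" --pt "0 0 0.003 0 0 0" --pt "0 0 0.003 0 0 0" --pt "0 0 0.003 0 0 0" --pt "0 0 0.003 0 0 0" --claw 0.4

```text
clock: 9.55
position: [0.6009, -0.0276, 0.1395]
ee_rot: [0.315, -3.125, 0.0]
force: [-0.8, -0.9, -0.0]
width: 0.698
gripper_force: 0.0
```

>>> move_arm --pt "0 0 0 0 0 0" --pt "0 0 0 0 0 0" --pt "0 0 0.02 0 0 0" --pt "0 0 0.06 0 0 0" --pt "0 0 0.1 0 0 0"

```text
clock: 10.05
position: [0.6004, -0.0276, 0.2152]
ee_rot: [0.315, -3.124, 0.0]
force: [0.2, -0.5, -0.1]
width: 0.701
gripper_force: 0.0
```

>>> move_arm --pt "-0.05 0 0.03 0 0 -0.1" --pt "-0.11 0 0.03 0 0 -0.192" --pt "-0.17 0 0.03 0 0 -0.192" --pt "-0.23 0 0.03 0 0 -0.192" --pt "-0.29 0 0.03 0 0 -0.192"

```text
clock: 10.55
position: [0.3817, -0.0276, 0.237]
ee_rot: [-0.0, 3.141, 0.0]
force: [-0.7, 0.6, 1.6]
width: 0.702
gripper_force: 0.0
```

```bash
python3 - <<'E'
from h import *
np.set_printoptions(precision=4,suppress=True)
p,d=shot('top','t3');shot('side','s3')
a=cv2.imread('pics/t3.png')[170:280,265:365];b=cv2.imread('pics/s3.png')[160:270,290:390]
cv2.imwrite('pics/c4.png',cv2.resize(np.hstack([a,b]),None,fx=4,fy=4,interpolation=cv2.INTER_CUBIC))
c=calibration('top');V,U=np.mgrid[:480,:640]
W=np.stack([(U-c['cx'])/c['fx']*d,(V-c['cy'])/c['fy']*d,d,np.ones_like(d)],-1)@np.linalg.inv(c['view']).T
for n,x,y,z,r in('cut',.598,-.028,.179,.03),('handle',.514,-.046,.173,.025),('boss',.598,-.029,.129,.04):
    s=(np.linalg.norm(W[...,:2]-[x,y],axis=-1)<r)&(abs(W[...,2]-z)<.006)&(d>0)
    q=W[s][:,:3]; print(n,len(q),q.mean(0) if len(q) else '',cv2.minAreaRect(q[:,:2].astype('f4')*1000) if len(q) else '', np.median(q[:,2]))
E
```

```text
cut 284 [ 0.5974 -0.0294  0.1797] ((597.4323120117188, -28.760896682739258), (32.244483947753906, 34.63911056518555), 89.22990417480469) 0.1800108711751509
handle 141 [ 0.5142 -0.046   0.1731] ((514.116943359375, -46.48756408691406), (23.311540603637695, 21.789661407470703), 89.21434783935547) 0.17352895750034558
boss 218 [ 0.5906 -0.0282  0.1301] ((597.1957397460938, -28.949851989746094), (44.537559509277344, 43.902225494384766), 11.405594825744629) 0.13031335491463558
```

View pics/c4.png

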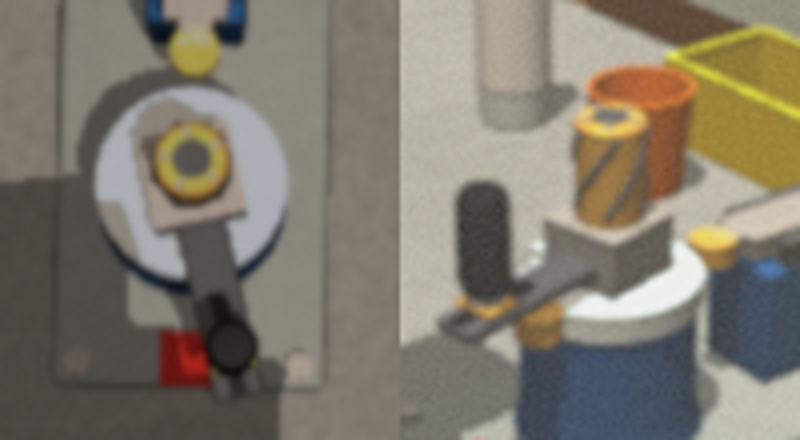

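Top and side crops show the cutter seated (top at 0.180 m) and the handle unchanged at (0.514,-0.046). Next I grasp the handle with the fingers closing along world y.

>>> move_arm --pt "0.05 -0.01 0 0 0 0" --pt "0.11 -0.02 0 0 0 0" --pt "0.16 -0.024 0 0 0 0" --pt "0.177 -0.024 0 0 0 0" --pt "0.177 -0.024 0 0 0 0"

```text
clock: 11.15
position: [0.5175, -0.0457, 0.2367]
ee_rot: [-0.0, -3.141, 0.002]
force: [0.0, 0.8, 1.1]
width: 0.698
gripper_force: 0.0
```

>>> move_arm --pt "0 0 0 0 0 0" --pt "0 0 -0.04 0 0 0" --pt "0 0 -0.09 0 0 0" --pt "0 0 -0.13 0 0 0" --pt "0 0 -0.137 0 0 0"

```text
clock: 11.65
position: [0.5127, -0.045, 0.1322]
ee_rot: [-0.0, -3.136, -0.001]
force: [-0.1, -0.4, 0.3]
width: 0.702
gripper_force: 0.0
```

>>> move_arm --pt "0 0 0 0 0 0" --pt "0 0 0 0 0 0" --pt "0 0 0 0 0 0"

```text
clock: 11.95
position: [0.5171, -0.0455, 0.1361]
ee_rot: [-0.0, 3.139, 0.001]
force: [-0.0, -0.2, 0.8]
width: 0.703
gripper_force: 0.0
```

```bash
python3 - <<'E'
from h import *
s=readout.observe();print(s['position'],s['force'],s['ee_rot'])
E
```

```text
[ 0.51705018 -0.04553907  0.1361144 ] [-0.00638103 -0.19920541  0.78821371] [-2.18423951e-05  3.13891355e+00  7.44856977e-04]
```

>>> move_arm --pt "-0.002 0 0 0 0 0" --pt "-0.003 0 0 0 0 0" --pt "-0.003 0 0 0 0 0" --pt "-0.003 0 0 0 0 0" --pt "-0.003 0 0 0 0 0" --claw -1 --squeeze 50

```text
clock: 12.45
position: [0.5139, -0.0455, 0.1345]
ee_rot: [0.0, 3.142, 0.0]
force: [-0.3, 0.1, 0.1]
width: 0.312
gripper_force: 0.0
```

>>> move_arm --pt "0 0 0 0 0 0" --pt "0 0 0 0 0 0" --pt "0 0 0 0 0 0" --pt "0 0 0 0 0 0" --pt "0 0 0 0 0 0"

```text
clock: 12.95
position: [0.514, -0.0455, 0.1345]
ee_rot: [0.0, 3.142, 0.0]
force: [0.6, -0.3, 0.9]
width: 0.263
gripper_force: 50.0
```

```bash
python3 - <<'E'
from h import *
s=readout.observe();print(s['position'],s['force'],s['ee_rot'],s['width'])
E
```

```text
[ 0.51395111 -0.04550113  0.13448597] [ 0.57962918 -0.32823764  0.92965804] [5.68930960e-05 3.14151473e+00 5.77378871e-05] 0.2629993665152716
```

```bash
cat > nx.py <<'E'
import json,sys,os
from h import *
# usage: nx.py calls step [first]  : prints next rows; feedback on radius
N=int(sys.argv[1]);st=float(sys.argv[2])
S=json.load(open('st.json')) if os.path.exists('st.json') else None
s=readout.observe()
if S is None:
    a0=np.radians(191.8); S=dict(a=a0,r=.0850,cx=-.085*np.cos(a0),cy=-.085*np.sin(a0),x=0.,y=0.,p=list(s['position'][:2]))
else:
    u=np.array([np.cos(S['a']),np.sin(S['a'])]);t=np.array([u[1],-u[0]]);F=s['force'][:2]
    fr=F@u;ft=F@t
    e=s['position'][:2]-S['p']-[S['x'],S['y']]
    dr=np.clip(fr/3*.6,-1.0,1.0)*1e-3
    if abs(fr)<.7: dr=0
    S['r']+=dr
    print('t %.2f crank %.2f Fr %.1f Ft %.1f Fz %.1f lag r %.1f t %.1f mm  r->%.4f w %.3f z %.4f'%(s['clock'],np.radians(178.1)-S['a'],fr,ft,s['force'][2],e@u*1e3,e@t*1e3,S['r'],s['width'],s['position'][2]))
ramp=[.3,.5,.8,1,1] if len(sys.argv)>3 and sys.argv[3]=='first' else [1]*5
ra=S.get('ra',S['r'])
n=0
for c in range(N):
    x0,y0=S['x'],S['y'];rows=[]
    for k in range(5):
        n+=1; S['a']-=st*ramp[k]
        r=ra+(S['r']-ra)*min(1,n/3)
        dx,dy=[round(float(v),4) for v in ((S['cx']+r*np.cos(S['a'])-x0)/.75,(S['cy']+r*np.sin(S['a'])-y0)/.75)]
        rows.append([dx,dy,0,0,0,0]); S['x']=x0+dx*.75;S['y']=y0+dy*.75
    print(rows)
S['ra']=S['r'];json.dump(S,open('st.json','w'))
E
python3 nx.py 1 0.1 first
```

```text
[[-0.0006, 0.0033, 0, 0, 0, 0], [-0.0015, 0.0089, 0, 0, 0, 0], [-0.0023, 0.018, 0, 0, 0, 0], [-0.0022, 0.0293, 0, 0, 0, 0], [-0.0011, 0.0406, 0, 0, 0, 0]]
```

>>> move_arm --pt "-0.0006 0.0033 0 0 0 0" --pt "-0.0015 0.0089 0 0 0 0" --pt "-0.0023 0.018 0 0 0 0" --pt "-0.0022 0.0293 0 0 0 0" --pt "-0.0011 0.0406 0 0 0 0"

```text
clock: 13.45
position: [0.513, -0.0142, 0.1345]
ee_rot: [0.0, -3.141, -0.0]
force: [0.3, -1.9, 0.5]
width: 0.262
gripper_force: 50.0
```

```bash
python3 nx.py 1 0.1
```

```text
t 13.45 crank 0.12 Fr -0.6 Ft -1.8 Fz 0.5 lag r 0.3 t 0.8 mm  r->0.0850 w 0.262 z 0.1345
[[0.0023, 0.0111, 0, 0, 0, 0], [0.0057, 0.0219, 0, 0, 0, 0], [0.0102, 0.0323, 0, 0, 0, 0], [0.0157, 0.0422, 0, 0, 0, 0], [0.0221, 0.0515, 0, 0, 0, 0]]
```

>>> move_arm --pt "0.0023 0.0111 0 0 0 0" --pt "0.0057 0.0219 0 0 0 0" --pt "0.0102 0.0323 0 0 0 0" --pt "0.0157 0.0422 0 0 0 0" --pt "0.0221 0.0515 0 0 0 0"

```text
clock: 13.95
position: [0.5299, 0.0243, 0.1345]
ee_rot: [0.0, -3.141, -0.0]
force: [-1.4, -2.1, 1.3]
width: 0.262
gripper_force: 50.0
```

```bash
python3 nx.py 1 0.1
```

```text
t 13.95 crank 0.62 Fr -0.1 Ft -2.5 Fz 1.3 lag r 0.3 t 0.7 mm  r->0.0850 w 0.262 z 0.1345
[[0.0073, 0.0087, 0, 0, 0, 0], [0.0155, 0.0165, 0, 0, 0, 0], [0.0244, 0.0235, 0, 0, 0, 0], [0.0339, 0.0296, 0, 0, 0, 0], [0.0441, 0.0347, 0, 0, 0, 0]]
```

>>> move_arm --pt "0.0073 0.0087 0 0 0 0" --pt "0.0155 0.0165 0 0 0 0" --pt "0.0244 0.0235 0 0 0 0" --pt "0.0339 0.0296 0 0 0 0" --pt "0.0441 0.0347 0 0 0 0"

```text
clock: 14.45
position: [0.5633, 0.0501, 0.1345]
ee_rot: [0.0, -3.141, -0.0]
force: [-2.1, -1.8, 2.8]
width: 0.259
gripper_force: 50.0
```

```bash
python3 nx.py 1 0.1
```

```text
t 14.45 crank 1.12 Fr -0.8 Ft -2.6 Fz 2.8 lag r 0.2 t 0.6 mm  r->0.0848 w 0.259 z 0.1345
[[0.0106, 0.004, 0, 0, 0, 0], [0.0215, 0.0069, 0, 0, 0, 0], [0.0327, 0.0087, 0, 0, 0, 0], [0.0439, 0.0095, 0, 0, 0, 0], [0.0552, 0.0091, 0, 0, 0, 0]]
```

>>> move_arm --pt "0.0106 0.004 0 0 0 0" --pt "0.0215 0.0069 0 0 0 0" --pt "0.0327 0.0087 0 0 0 0" --pt "0.0439 0.0095 0 0 0 0" --pt "0.0552 0.0091 0 0 0 0"

```text
clock: 14.95
position: [0.6048, 0.0565, 0.1345]
ee_rot: [0.0, -3.142, -0.0]
force: [-1.9, -0.7, 2.8]
width: 0.259
gripper_force: 50.0
```

```bash
python3 nx.py 1 0.1
```

```text
t 14.95 crank 1.62 Fr -0.9 Ft -1.8 Fz 2.8 lag r 0.1 t 0.6 mm  r->0.0847 w 0.259 z 0.1345
[[0.0112, -0.0016, 0, 0, 0, 0], [0.0222, -0.0043, 0, 0, 0, 0], [0.0328, -0.008, 0, 0, 0, 0], [0.0431, -0.0128, 0, 0, 0, 0], [0.0528, -0.0185, 0, 0, 0, 0]]
```

>>> move_arm --pt "0.0112 -0.0016 0 0 0 0" --pt "0.0222 -0.0043 0 0 0 0" --pt "0.0328 -0.008 0 0 0 0" --pt "0.0431 -0.0128 0 0 0 0" --pt "0.0528 -0.0185 0 0 0 0"

```text
clock: 15.45
position: [0.6444, 0.0422, 0.1345]
ee_rot: [-0.0, 3.142, 0.0]
force: [-1.9, 1.1, 2.3]
width: 0.26
gripper_force: 50.0
```

```bash
python3 nx.py 1 0.1
```

```text
t 15.45 crank 2.12 Fr -0.1 Ft -2.2 Fz 2.3 lag r 0.1 t 0.7 mm  r->0.0847 w 0.260 z 0.1345
[[0.0091, -0.0067, 0, 0, 0, 0], [0.0175, -0.0142, 0, 0, 0, 0], [0.0251, -0.0226, 0, 0, 0, 0], [0.0318, -0.0317, 0, 0, 0, 0], [0.0376, -0.0413, 0, 0, 0, 0]]
```

>>> move_arm --pt "0.0091 -0.0067 0 0 0 0" --pt "0.0175 -0.0142 0 0 0 0" --pt "0.0251 -0.0226 0 0 0 0" --pt "0.0318 -0.0317 0 0 0 0" --pt "0.0376 -0.0413 0 0 0 0"

```text
clock: 15.95
position: [0.6722, 0.0109, 0.1345]
ee_rot: [-0.0, -3.141, -0.0]
force: [-3.0, 1.0, 3.0]
width: 0.258
gripper_force: 50.0
```

```bash
python3 nx.py 1 0.07
```

```text
t 15.95 crank 2.62 Fr -2.2 Ft -2.3 Fz 3.0 lag r -0.1 t 0.7 mm  r->0.0842 w 0.258 z 0.1345
[[0.0032, -0.0072, 0, 0, 0, 0], [0.006, -0.0146, 0, 0, 0, 0], [0.0082, -0.0222, 0, 0, 0, 0], [0.0101, -0.0298, 0, 0, 0, 0], [0.0115, -0.0375, 0, 0, 0, 0]]
```

>>> move_arm --pt "0.0032 -0.0072 0 0 0 0" --pt "0.006 -0.0146 0 0 0 0" --pt "0.0082 -0.0222 0 0 0 0" --pt "0.0101 -0.0298 0 0 0 0" --pt "0.0115 -0.0375 0 0 0 0"

```text
clock: 16.45
position: [0.6792, -0.007, 0.1342]
ee_rot: [0.01, -3.138, -0.019]
force: [-10.1, 27.7, 10.8]
width: 0.263
gripper_force: 50.1
```

```bash
python3 nx.py 1 0.07
```

```text
t 16.45 crank 2.97 Fr -6.2 Ft -28.8 Fz 10.8 lag r -0.1 t -9.7 mm  r->0.0832 w 0.263 z 0.1342
[[0.0003, -0.0079, 0, 0, 0, 0], [0.0001, -0.0157, 0, 0, 0, 0], [-0.0006, -0.0235, 0, 0, 0, 0], [-0.0014, -0.0312, 0, 0, 0, 0], [-0.0028, -0.0388, 0, 0, 0, 0]]
```

```bash
python3 - <<'E'
from h import *
d=np.load('pics/t0.npy');c=calibration('top');V,U=np.mgrid[:480,:640]
W=np.stack([(U-c['cx'])/c['fx']*d,(V-c['cy'])/c['fy']*d,d,np.ones_like(d)],-1)@np.linalg.inv(c['view']).T
for x in np.arange(.63,.77,.01):
    print('%.2f'%x,[int(1000*np.max(W[...,2][(abs(W[...,0]-x)<.004)&(abs(W[...,1]-y)<.004)&(d>0)],initial=0)) for y in np.arange(-.08,.03,.01)])
s=readout.observe();print(s['force'],s['ft_torque'],s['position'],s['joint_efforts'])
E
```

```text
0.63 [21, 19, 103, 104, 103, 102, 105, 106, 105, 0, 21]
0.64 [21, 19, 0, 102, 103, 103, 102, 104, 0, 18, 21]
0.65 [21, 22, 19, 20, 98, 103, 98, 20, 20, 21, 23]
0.66 [21, 20, 23, 21, 103, 102, 103, 21, 22, 22, 19]
0.67 [23, 22, 21, 23, 100, 103, 101, 23, 18, 19, 20]
0.68 [24, 21, 80, 100, 105, 102, 103, 88, 21, 20, 23]
0.69 [21, 19, 98, 102, 105, 104, 102, 97, 20, 18, 21]
0.70 [22, 23, 99, 100, 102, 102, 102, 99, 21, 21, 22]
0.71 [19, 21, 100, 105, 103, 102, 104, 102, 23, 20, 21]
0.72 [22, 24, 101, 102, 105, 105, 102, 100, 21, 22, 19]
0.73 [23, 22, 102, 102, 103, 101, 102, 103, 22, 20, 28]
0.74 [22, 19, 99, 98, 85, 86, 96, 98, 18, 19, 24]
0.75 [5, 4, 111, 114, 111, 112, 111, 111, 5, 4, 3]
0.76 [3, 5, 3, 0, 0, 0, 0, 4, 3, 4, 6]
0.77 [3, 5, 5, 0, 0, 0, 0, 3, 5, 3, 4]
[-10.13519722  27.71705021  10.84557846] [ 6.27660329  2.33106644 -0.02417838] [ 0.6791653  -0.00695798  0.13423192] [ 17.73325324 -66.97637558  26.16135478 -27.9668355    7.85515487
  -5.84593982  -0.16390566]
```

```bash
python3 - <<'E'
from h import *
shot('side','s4');shot('top','t4')
a=cv2.imread('pics/s4.png')[120:270,285:435];b=cv2.imread('pics/t4.png')[130:280,245:375]
cv2.imwrite('pics/c5.png',np.clip(cv2.resize(np.hstack([a,b]),None,fx=2.8,fy=2.8,interpolation=cv2.INTER_CUBIC)*1.3,0,255))
s=readout.observe();print(s['force'],s['position'],s['clock'])
E
```

```text
[-7.41013103 18.81136454  8.92313341] [ 0.67947395 -0.00839914  0.13434722] 16.55[ WARN:0@4.726] global loadsave.cpp:1063 imwrite_ Unsupported depth image for selected encoder is fallbacked to CV_8U.
```

View pics/c5.png

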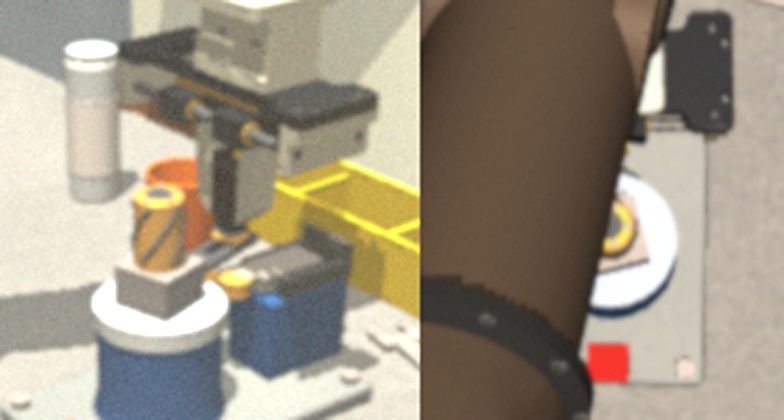

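```bash
python3 - <<'E'
import json
S=json.load(open('st.json'));S['x']+=.0028*.75;S['y']+=.0388*.75;S['a']+=.35;S['r']=.0839;S['ra']=.0842
json.dump(S,open('st.json','w'))
t=open('nx.py').read()
t=t.replace("    fr=F@u;","    q=s['position'][:2]-S['p']-[S['cx'],S['cy']];q/=np.linalg.norm(q);fr=F@q;")
open('nx.py','w').write(t)
E
```

>>> move_arm --pt "0 0 0 0 0 0" --pt "0 0 0 0 0 0"

```text
clock: 16.75
position: [0.6795, -0.0086, 0.1343]
ee_rot: [0.009, -3.139, -0.015]
force: [-7.5, 18.3, 8.1]
width: 0.26
gripper_force: 50.0
```

```bash
python3 nx.py 1 0.03
```

```text
t 16.75 crank 2.97 Fr -3.1 Ft -19.2 Fz 8.1 lag r 0.0 t -8.0 mm  r->0.0833 w 0.260 z 0.1343
[[-0.0001, -0.0034, 0, 0, 0, 0], [-0.0002, -0.0068, 0, 0, 0, 0], [-0.0004, -0.0101, 0, 0, 0, 0], [-0.0002, -0.0135, 0, 0, 0, 0], [-0.0002, -0.0168, 0, 0, 0, 0]]
```

>>> move_arm --pt "-0.0001 -0.0034 0 0 0 0" --pt "-0.0002 -0.0068 0 0 0 0" --pt "-0.0004 -0.0101 0 0 0 0" --pt "-0.0002 -0.0135 0 0 0 0" --pt "-0.0002 -0.0168 0 0 0 0"

```text
clock: 17.25
position: [0.6802, -0.0155, 0.1344]
ee_rot: [0.016, -3.14, -0.025]
force: [-4.8, 30.2, 8.9]
width: 0.263
gripper_force: 50.1
```

```bash
cp st.json b.json; python3 nx.py 1 0.03
```

```text
t 17.25 crank 3.12 Fr -0.2 Ft -30.2 Fz 8.9 lag r -0.4 t -13.7 mm  r->0.0833 w 0.263 z 0.1344
[[-0.0001, -0.0033, 0, 0, 0, 0], [-0.0003, -0.0067, 0, 0, 0, 0], [-0.0006, -0.01, 0, 0, 0, 0], [-0.001, -0.0133, 0, 0, 0, 0], [-0.0015, -0.0166, 0, 0, 0, 0]]
```

```bash
cp b.json st.json; python3 nx.py 1 0.015
```

```text
t 17.25 crank 3.12 Fr -0.2 Ft -30.2 Fz 8.9 lag r -0.4 t -13.7 mm  r->0.0833 w 0.263 z 0.1344
[[-0.0001, -0.0017, 0, 0, 0, 0], [-0.0001, -0.0033, 0, 0, 0, 0], [-0.0002, -0.005, 0, 0, 0, 0], [-0.0003, -0.0067, 0, 0, 0, 0], [-0.0005, -0.0083, 0, 0, 0, 0]]
```

>>> move_arm --pt "-0.0001 -0.0017 0 0 0 0" --pt "-0.0001 -0.0033 0 0 0 0" --pt "-0.0002 -0.005 0 0 0 0" --pt "-0.0003 -0.0067 0 0 0 0" --pt "-0.0005 -0.0083 0 0 0 0"

```text
clock: 17.75
position: [0.6808, -0.0239, 0.1345]
ee_rot: [-0.014, 3.141, 0.02]
force: [-0.7, 23.7, 5.7]
width: 0.263
gripper_force: 50.0
```

```bash
cp st.json b.json; python3 nx.py 1 0.015
```

```text
t 17.75 crank 3.20 Fr 0.5 Ft -23.5 Fz 5.7 lag r -0.2 t -11.5 mm  r->0.0833 w 0.263 z 0.1345
[[-0.0001, -0.0017, 0, 0, 0, 0], [-0.0003, -0.0033, 0, 0, 0, 0], [-0.0005, -0.005, 0, 0, 0, 0], [-0.0007, -0.0066, 0, 0, 0, 0], [-0.001, -0.0083, 0, 0, 0, 0]]
```

>>> move_arm --pt "-0.0001 -0.0017 0 0 0 0" --pt "-0.0003 -0.0033 0 0 0 0" --pt "-0.0005 -0.005 0 0 0 0" --pt "-0.0007 -0.0066 0 0 0 0" --pt "-0.001 -0.0083 0 0 0 0"

```text
clock: 18.25
position: [0.6805, -0.0356, 0.1346]
ee_rot: [-0.008, 3.14, 0.01]
force: [1.4, 12.6, 2.3]
width: 0.263
gripper_force: 50.0
```

```bash
cp st.json b.json; python3 nx.py 1 0.02
```

```text
t 18.25 crank 3.27 Fr 0.3 Ft -12.7 Fz 2.3 lag r 0.2 t -6.1 mm  r->0.0833 w 0.263 z 0.1346
[[-0.0004, -0.0022, 0, 0, 0, 0], [-0.0008, -0.0044, 0, 0, 0, 0], [-0.0013, -0.0065, 0, 0, 0, 0], [-0.0018, -0.0087, 0, 0, 0, 0], [-0.0023, -0.0108, 0, 0, 0, 0]]
```

>>> move_arm --pt "-0.0004 -0.0022 0 0 0 0" --pt "-0.0008 -0.0044 0 0 0 0" --pt "-0.0013 -0.0065 0 0 0 0" --pt "-0.0018 -0.0087 0 0 0 0" --pt "-0.0023 -0.0108 0 0 0 0"

```text
clock: 18.75
position: [0.6777, -0.0504, 0.1345]
ee_rot: [0.0, 3.141, -0.001]
force: [0.6, -0.5, 1.4]
width: 0.26
gripper_force: 50.0
```

```bash
cp st.json b.json; python3 nx.py 1 0.03
```

```text
t 18.75 crank 3.37 Fr 0.7 Ft 0.3 Fz 1.4 lag r 0.3 t 0.6 mm  r->0.0833 w 0.260 z 0.1345
[[-0.0009, -0.0032, 0, 0, 0, 0], [-0.002, -0.0064, 0, 0, 0, 0], [-0.0031, -0.0096, 0, 0, 0, 0], [-0.0043, -0.0127, 0, 0, 0, 0], [-0.0055, -0.0157, 0, 0, 0, 0]]
```

>>> move_arm --pt "-0.0009 -0.0032 0 0 0 0" --pt "-0.002 -0.0064 0 0 0 0" --pt "-0.0031 -0.0096 0 0 0 0" --pt "-0.0043 -0.0127 0 0 0 0" --pt "-0.0055 -0.0157 0 0 0 0"

```text
clock: 19.25
position: [0.6737, -0.0614, 0.1346]
ee_rot: [-0.0, 3.141, 0.001]
force: [1.6, 0.8, 0.2]
width: 0.262
gripper_force: 50.0
```

```bash
cp st.json b.json; python3 nx.py 1 0.08
```

```text
t 19.25 crank 3.52 Fr 1.1 Ft -1.4 Fz 0.2 lag r 0.2 t -0.2 mm  r->0.0835 w 0.262 z 0.1346
[[-0.0038, -0.0081, 0, 0, 0, 0], [-0.0083, -0.0158, 0, 0, 0, 0], [-0.0133, -0.0231, 0, 0, 0, 0], [-0.019, -0.03, 0, 0, 0, 0], [-0.0252, -0.0364, 0, 0, 0, 0]]
```

>>> move_arm --pt "-0.0038 -0.0081 0 0 0 0" --pt "-0.0083 -0.0158 0 0 0 0" --pt "-0.0133 -0.0231 0 0 0 0" --pt "-0.019 -0.03 0 0 0 0" --pt "-0.0252 -0.0364 0 0 0 0"

```text
clock: 19.75
position: [0.654, -0.0894, 0.1345]
ee_rot: [-0.001, -3.142, -0.0]
force: [1.4, 1.2, 1.8]
width: 0.263
gripper_force: 50.0
```

```bash
cp st.json b.json; python3 nx.py 2 0.1
```

```text
t 19.75 crank 3.92 Fr 0.1 Ft -1.9 Fz 1.8 lag r 0.1 t 0.9 mm  r->0.0835 w 0.263 z 0.1345
[[-0.0084, -0.0072, 0, 0, 0, 0], [-0.0176, -0.0136, 0, 0, 0, 0], [-0.0273, -0.019, 0, 0, 0, 0], [-0.0375, -0.0234, 0, 0, 0, 0], [-0.0481, -0.0268, 0, 0, 0, 0]]
[[-0.0109, -0.0023, 0, 0, 0, 0], [-0.022, -0.0035, 0, 0, 0, 0], [-0.0331, -0.0036, 0, 0, 0, 0], [-0.0442, -0.0025, 0, 0, 0, 0], [-0.0551, -0.0004, 0, 0, 0, 0]]
```

>>> move_arm --pt "-0.0084 -0.0072 0 0 0 0" --pt "-0.0176 -0.0136 0 0 0 0" --pt "-0.0273 -0.019 0 0 0 0" --pt "-0.0375 -0.0234 0 0 0 0" --pt "-0.0481 -0.0268 0 0 0 0"

```text
clock: 20.25
position: [0.6177, -0.1094, 0.1345]
ee_rot: [0.0, 3.142, -0.0]
force: [2.5, -0.0, 1.4]
width: 0.261
gripper_force: 50.0
```

>>> move_arm --pt "-0.0109 -0.0023 0 0 0 0" --pt "-0.022 -0.0035 0 0 0 0" --pt "-0.0331 -0.0036 0 0 0 0" --pt "-0.0442 -0.0025 0 0 0 0" --pt "-0.0551 -0.0004 0 0 0 0"

```text
clock: 20.75
position: [0.5763, -0.1094, 0.1345]
ee_rot: [-0.0, -3.141, 0.0]
force: [1.2, -1.8, 0.8]
width: 0.26
gripper_force: 50.0
```

```bash
cp st.json b.json; python3 nx.py 2 0.1
```

```text
t 20.75 crank 4.92 Fr 1.4 Ft -1.6 Fz 0.8 lag r 0.4 t 0.8 mm  r->0.0838 w 0.260 z 0.1345
[[-0.0107, 0.0031, 0, 0, 0, 0], [-0.0211, 0.0072, 0, 0, 0, 0], [-0.031, 0.0124, 0, 0, 0, 0], [-0.0402, 0.0186, 0, 0, 0, 0], [-0.0488, 0.0257, 0, 0, 0, 0]]
[[-0.0079, 0.008, 0, 0, 0, 0], [-0.0149, 0.0166, 0, 0, 0, 0], [-0.021, 0.026, 0, 0, 0, 0], [-0.0261, 0.0359, 0, 0, 0, 0], [-0.0303, 0.0463, 0, 0, 0, 0]]
```

>>> move_arm --pt "-0.0107 0.0031 0 0 0 0" --pt "-0.0211 0.0072 0 0 0 0" --pt "-0.031 0.0124 0 0 0 0" --pt "-0.0402 0.0186 0 0 0 0" --pt "-0.0488 0.0257 0 0 0 0"

```text
clock: 21.25
position: [0.5397, -0.0897, 0.1344]
ee_rot: [-0.0, -3.141, 0.0]
force: [-0.2, -2.8, 1.9]
width: 0.26
gripper_force: 50.0
```

>>> move_arm --pt "-0.0079 0.008 0 0 0 0" --pt "-0.0149 0.0166 0 0 0 0" --pt "-0.021 0.026 0 0 0 0" --pt "-0.0261 0.0359 0 0 0 0" --pt "-0.0303 0.0463 0 0 0 0"

```text
clock: 21.75
position: [0.517, -0.0545, 0.1344]
ee_rot: [0.0, -3.141, -0.0]
force: [-2.3, -2.4, 4.3]
width: 0.262
gripper_force: 50.0
```

```bash
cp st.json b.json; python3 nx.py 2 0.1
```

```text
t 21.75 crank 5.92 Fr 2.9 Ft -1.5 Fz 4.3 lag r 0.5 t 0.9 mm  r->0.0844 w 0.262 z 0.1344
[[-0.0033, 0.0106, 0, 0, 0, 0], [-0.0056, 0.0216, 0, 0, 0, 0], [-0.0067, 0.0328, 0, 0, 0, 0], [-0.0065, 0.044, 0, 0, 0, 0], [-0.0051, 0.0552, 0, 0, 0, 0]]
[[0.0025, 0.011, 0, 0, 0, 0], [0.006, 0.0216, 0, 0, 0, 0], [0.0106, 0.0319, 0, 0, 0, 0], [0.0162, 0.0417, 0, 0, 0, 0], [0.0227, 0.0508, 0, 0, 0, 0]]
```

>>> move_arm --pt "-0.0033 0.0106 0 0 0 0" --pt "-0.0056 0.0216 0 0 0 0" --pt "-0.0067 0.0328 0 0 0 0" --pt "-0.0065 0.044 0 0 0 0" --pt "-0.0051 0.0552 0 0 0 0"

```text
clock: 22.25
position: [0.5138, -0.0128, 0.1344]
ee_rot: [0.001, -3.141, -0.0]
force: [-2.7, -1.7, 2.7]
width: 0.264
gripper_force: 50.0
```

>>> move_arm --pt "0.0025 0.011 0 0 0 0" --pt "0.006 0.0216 0 0 0 0" --pt "0.0106 0.0319 0 0 0 0" --pt "0.0162 0.0417 0 0 0 0" --pt "0.0227 0.0508 0 0 0 0"

```text
clock: 22.75
position: [0.5313, 0.0253, 0.1344]
ee_rot: [0.001, -3.141, -0.001]
force: [-3.0, 0.2, 3.1]
width: 0.261
gripper_force: 50.0
```

```bash
cp st.json b.json; python3 nx.py 2 0.1
```

```text
t 22.75 crank 6.92 Fr 2.5 Ft -1.7 Fz 3.1 lag r 0.4 t 0.9 mm  r->0.0849 w 0.261 z 0.1344
[[0.0073, 0.0086, 0, 0, 0, 0], [0.0154, 0.0165, 0, 0, 0, 0], [0.0243, 0.0235, 0, 0, 0, 0], [0.0339, 0.0294, 0, 0, 0, 0], [0.0441, 0.0343, 0, 0, 0, 0]]
[[0.0106, 0.0039, 0, 0, 0, 0], [0.0216, 0.0067, 0, 0, 0, 0], [0.0327, 0.0084, 0, 0, 0, 0], [0.044, 0.0089, 0, 0, 0, 0], [0.0553, 0.0084, 0, 0, 0, 0]]
```

>>> move_arm --pt "0.0073 0.0086 0 0 0 0" --pt "0.0154 0.0165 0 0 0 0" --pt "0.0243 0.0235 0 0 0 0" --pt "0.0339 0.0294 0 0 0 0" --pt "0.0441 0.0343 0 0 0 0"

```text
clock: 23.25
position: [0.5649, 0.0505, 0.1345]
ee_rot: [-0.0, 3.141, 0.0]
force: [-3.0, 0.3, 2.6]
width: 0.262
gripper_force: 50.0
```

>>> move_arm --pt "0.0106 0.0039 0 0 0 0" --pt "0.0216 0.0067 0 0 0 0" --pt "0.0327 0.0084 0 0 0 0" --pt "0.044 0.0089 0 0 0 0" --pt "0.0553 0.0084 0 0 0 0"

```text
clock: 23.75
position: [0.6064, 0.0563, 0.1345]
ee_rot: [0.0, 3.141, 0.0]
force: [-1.7, 0.7, 2.6]
width: 0.264
gripper_force: 50.0
```

```bash
cp st.json b.json; python3 nx.py 2 0.1
```

```text
t 23.75 crank 7.92 Fr 0.5 Ft -1.8 Fz 2.6 lag r 0.0 t 0.8 mm  r->0.0849 w 0.264 z 0.1345
[[0.0112, -0.0017, 0, 0, 0, 0], [0.0222, -0.0045, 0, 0, 0, 0], [0.0328, -0.0084, 0, 0, 0, 0], [0.043, -0.0133, 0, 0, 0, 0], [0.0526, -0.0192, 0, 0, 0, 0]]
[[0.009, -0.0069, 0, 0, 0, 0], [0.0173, -0.0146, 0, 0, 0, 0], [0.0248, -0.0231, 0, 0, 0, 0], [0.0314, -0.0323, 0, 0, 0, 0], [0.037, -0.0421, 0, 0, 0, 0]]
```

>>> move_arm --pt "0.0112 -0.0017 0 0 0 0" --pt "0.0222 -0.0045 0 0 0 0" --pt "0.0328 -0.0084 0 0 0 0" --pt "0.043 -0.0133 0 0 0 0" --pt "0.0526 -0.0192 0 0 0 0"

```text
clock: 24.25
position: [0.6456, 0.0414, 0.1345]
ee_rot: [0.0, 3.142, -0.0]
force: [-2.1, 0.7, 1.9]
width: 0.257
gripper_force: 50.0
```

>>> move_arm --pt "0.009 -0.0069 0 0 0 0" --pt "0.0173 -0.0146 0 0 0 0" --pt "0.0248 -0.0231 0 0 0 0" --pt "0.0314 -0.0323 0 0 0 0" --pt "0.037 -0.0421 0 0 0 0"

```text
clock: 24.75
position: [0.673, 0.0096, 0.1345]
ee_rot: [-0.0, -3.141, -0.0]
force: [-2.4, 0.2, 2.6]
width: 0.265
gripper_force: 50.0
```

```bash
cp st.json b.json; python3 nx.py 1 0.03
```

```text
t 24.75 crank 8.92 Fr -2.1 Ft -1.3 Fz 2.6 lag r -0.2 t 0.8 mm  r->0.0845 w 0.265 z 0.1345
[[0.0013, -0.0031, 0, 0, 0, 0], [0.0025, -0.0063, 0, 0, 0, 0], [0.0037, -0.0095, 0, 0, 0, 0], [0.0049, -0.0126, 0, 0, 0, 0], [0.006, -0.0158, 0, 0, 0, 0]]
```

>>> move_arm --pt "0.0013 -0.0031 0 0 0 0" --pt "0.0025 -0.0063 0 0 0 0" --pt "0.0037 -0.0095 0 0 0 0" --pt "0.0049 -0.0126 0 0 0 0" --pt "0.006 -0.0158 0 0 0 0"

```text
clock: 25.25
position: [0.6773, -0.0013, 0.1345]
ee_rot: [-0.001, 3.142, 0.0]
force: [-1.7, 1.1, 1.8]
width: 0.258
gripper_force: 50.0
```

```bash
cp st.json b.json; python3 nx.py 1 0.03
```

```text
t 25.25 crank 9.07 Fr -1.3 Ft -1.6 Fz 1.8 lag r 0.0 t -0.2 mm  r->0.0842 w 0.258 z 0.1345
[[0.0009, -0.0033, 0, 0, 0, 0], [0.0017, -0.0066, 0, 0, 0, 0], [0.0024, -0.0099, 0, 0, 0, 0], [0.0031, -0.0131, 0, 0, 0, 0], [0.0038, -0.0165, 0, 0, 0, 0]]
```

>>> move_arm --pt "0.0009 -0.0033 0 0 0 0" --pt "0.0017 -0.0066 0 0 0 0" --pt "0.0024 -0.0099 0 0 0 0" --pt "0.0031 -0.0131 0 0 0 0" --pt "0.0038 -0.0165 0 0 0 0"

```text
clock: 25.75
position: [0.6787, -0.0049, 0.1343]
ee_rot: [0.01, -3.138, -0.017]
force: [-9.0, 23.3, 10.3]
width: 0.259
gripper_force: 50.0
```

```bash
cp st.json b.json; python3 nx.py 1 0.03
```

```text
t 25.75 crank 9.22 Fr -2.2 Ft -24.5 Fz 10.3 lag r 0.1 t -9.1 mm  r->0.0837 w 0.259 z 0.1343
[[0.0003, -0.0033, 0, 0, 0, 0], [0.0005, -0.0067, 0, 0, 0, 0], [0.0006, -0.01, 0, 0, 0, 0], [0.0009, -0.0134, 0, 0, 0, 0], [0.001, -0.0167, 0, 0, 0, 0]]
```

>>> move_arm --pt "0.0003 -0.0033 0 0 0 0" --pt "0.0005 -0.0067 0 0 0 0" --pt "0.0006 -0.01 0 0 0 0" --pt "0.0009 -0.0134 0 0 0 0" --pt "0.001 -0.0167 0 0 0 0"

```text
clock: 26.25
position: [0.6801, -0.0129, 0.1343]
ee_rot: [0.015, -3.139, -0.024]
force: [-7.2, 30.4, 9.2]
width: 0.26
gripper_force: 50.1
```

```bash
cp st.json b.json; python3 nx.py 1 0.015
```

```text
t 26.25 crank 9.37 Fr -1.6 Ft -30.5 Fz 9.2 lag r -0.5 t -13.5 mm  r->0.0834 w 0.260 z 0.1343
[[-0.0001, -0.0017, 0, 0, 0, 0], [-0.0003, -0.0034, 0, 0, 0, 0], [-0.0005, -0.005, 0, 0, 0, 0], [-0.0005, -0.0067, 0, 0, 0, 0], [-0.0006, -0.0084, 0, 0, 0, 0]]
```

>>> move_arm --pt "-0.0001 -0.0017 0 0 0 0" --pt "-0.0003 -0.0034 0 0 0 0" --pt "-0.0005 -0.005 0 0 0 0" --pt "-0.0005 -0.0067 0 0 0 0" --pt "-0.0006 -0.0084 0 0 0 0"

```text
clock: 26.75
position: [0.6808, -0.0199, 0.1344]
ee_rot: [0.015, -3.141, -0.022]
force: [-2.3, 25.9, 6.5]
width: 0.261
gripper_force: 50.0
```

```bash
cp st.json b.json; python3 nx.py 1 0.015
```

```text
t 26.75 crank 9.45 Fr 0.2 Ft -25.7 Fz 6.5 lag r -0.3 t -12.7 mm  r->0.0834 w 0.261 z 0.1344
[[-0.0001, -0.0016, 0, 0, 0, 0], [-0.0002, -0.0033, 0, 0, 0, 0], [-0.0004, -0.0049, 0, 0, 0, 0], [-0.0006, -0.0066, 0, 0, 0, 0], [-0.0008, -0.0083, 0, 0, 0, 0]]
```

>>> move_arm --pt "-0.0001 -0.0016 0 0 0 0" --pt "-0.0002 -0.0033 0 0 0 0" --pt "-0.0004 -0.0049 0 0 0 0" --pt "-0.0006 -0.0066 0 0 0 0" --pt "-0.0008 -0.0083 0 0 0 0"

```text
clock: 27.25
position: [0.681, -0.0299, 0.1345]
ee_rot: [-0.011, 3.14, 0.015]
force: [0.5, 18.0, 3.3]
width: 0.262
gripper_force: 50.0
```

```bash
cp st.json b.json; python3 nx.py 2 0.015
```

```text
t 27.25 crank 9.52 Fr 0.1 Ft -17.9 Fz 3.3 lag r -0.0 t -9.1 mm  r->0.0834 w 0.262 z 0.1345
[[-0.0002, -0.0016, 0, 0, 0, 0], [-0.0004, -0.0033, 0, 0, 0, 0], [-0.0007, -0.0049, 0, 0, 0, 0], [-0.001, -0.0066, 0, 0, 0, 0], [-0.0013, -0.0082, 0, 0, 0, 0]]
[[-0.0004, -0.0016, 0, 0, 0, 0], [-0.0008, -0.0032, 0, 0, 0, 0], [-0.0012, -0.0049, 0, 0, 0, 0], [-0.0016, -0.0065, 0, 0, 0, 0], [-0.002, -0.0081, 0, 0, 0, 0]]
```

>>> move_arm --pt "-0.0002 -0.0016 0 0 0 0" --pt "-0.0004 -0.0033 0 0 0 0" --pt "-0.0007 -0.0049 0 0 0 0" --pt "-0.001 -0.0066 0 0 0 0" --pt "-0.0013 -0.0082 0 0 0 0"

```text
clock: 27.75
position: [0.6797, -0.0426, 0.1346]
ee_rot: [-0.004, 3.14, 0.004]
force: [0.9, 3.3, 0.2]
width: 0.264
gripper_force: 50.0
```

>>> move_arm --pt "-0.0004 -0.0016 0 0 0 0" --pt "-0.0008 -0.0032 0 0 0 0" --pt "-0.0012 -0.0049 0 0 0 0" --pt "-0.0016 -0.0065 0 0 0 0" --pt "-0.002 -0.0081 0 0 0 0"

```text
clock: 28.25
position: [0.6773, -0.0524, 0.1346]
ee_rot: [0.002, 3.141, -0.002]
force: [-0.3, -0.8, 1.2]
width: 0.264
gripper_force: 50.0
```

```bash
cp st.json b.json; python3 nx.py 1 0.05
```

```text
t 28.25 crank 9.67 Fr -0.0 Ft 0.8 Fz 1.2 lag r 0.2 t 1.2 mm  r->0.0834 w 0.264 z 0.1346
[[-0.0017, -0.0053, 0, 0, 0, 0], [-0.0036, -0.0105, 0, 0, 0, 0], [-0.0058, -0.0156, 0, 0, 0, 0], [-0.0083, -0.0206, 0, 0, 0, 0], [-0.0109, -0.0255, 0, 0, 0, 0]]
```

Through the second stiff point; continuing.

>>> move_arm --pt "-0.0017 -0.0053 0 0 0 0" --pt "-0.0036 -0.0105 0 0 0 0" --pt "-0.0058 -0.0156 0 0 0 0" --pt "-0.0083 -0.0206 0 0 0 0" --pt "-0.0109 -0.0255 0 0 0 0"

```text
clock: 28.75
position: [0.6692, -0.0705, 0.1346]
ee_rot: [-0.0, 3.141, 0.0]
force: [2.1, 0.6, 0.4]
width: 0.263
gripper_force: 50.0
```

```bash
cp st.json b.json; python3 nx.py 2 0.09
```

```text
t 28.75 crank 9.92 Fr 1.5 Ft -1.6 Fz 0.4 lag r 0.1 t 0.2 mm  r->0.0837 w 0.263 z 0.1346
[[-0.0054, -0.0085, 0, 0, 0, 0], [-0.0115, -0.0164, 0, 0, 0, 0], [-0.0182, -0.0238, 0, 0, 0, 0], [-0.0257, -0.0305, 0, 0, 0, 0], [-0.0338, -0.0365, 0, 0, 0, 0]]
[[-0.0086, -0.0052, 0, 0, 0, 0], [-0.0176, -0.0096, 0, 0, 0, 0], [-0.027, -0.0132, 0, 0, 0, 0], [-0.0366, -0.016, 0, 0, 0, 0], [-0.0465, -0.0178, 0, 0, 0, 0]]
```

>>> move_arm --pt "-0.0054 -0.0085 0 0 0 0" --pt "-0.0115 -0.0164 0 0 0 0" --pt "-0.0182 -0.0238 0 0 0 0" --pt "-0.0257 -0.0305 0 0 0 0" --pt "-0.0338 -0.0365 0 0 0 0"

```text
clock: 29.25
position: [0.6432, -0.0982, 0.1345]
ee_rot: [-0.001, -3.142, -0.0]
force: [2.4, 0.6, 0.9]
width: 0.261
gripper_force: 50.0
```

>>> move_arm --pt "-0.0086 -0.0052 0 0 0 0" --pt "-0.0176 -0.0096 0 0 0 0" --pt "-0.027 -0.0132 0 0 0 0" --pt "-0.0366 -0.016 0 0 0 0" --pt "-0.0465 -0.0178 0 0 0 0"

```text
clock: 29.75
position: [0.6083, -0.1114, 0.1345]
ee_rot: [0.0, 3.142, -0.0]
force: [1.6, -0.5, 1.9]
width: 0.262
gripper_force: 50.0
```

```bash
cp st.json b.json; python3 nx.py 2 0.09
```

```text
t 29.75 crank 10.82 Fr 0.7 Ft -1.5 Fz 1.9 lag r 0.3 t 0.7 mm  r->0.0839 w 0.262 z 0.1345
[[-0.01, -0.0011, 0, 0, 0, 0], [-0.0201, -0.0012, 0, 0, 0, 0], [-0.0301, -0.0004, 0, 0, 0, 0], [-0.04, 0.0013, 0, 0, 0, 0], [-0.0497, 0.0039, 0, 0, 0, 0]]
[[-0.0095, 0.0035, 0, 0, 0, 0], [-0.0185, 0.0078, 0, 0, 0, 0], [-0.0272, 0.0129, 0, 0, 0, 0], [-0.0354, 0.0188, 0, 0, 0, 0], [-0.043, 0.0254, 0, 0, 0, 0]]
```

>>> move_arm --pt "-0.01 -0.0011 0 0 0 0" --pt "-0.0201 -0.0012 0 0 0 0" --pt "-0.0301 -0.0004 0 0 0 0" --pt "-0.04 0.0013 0 0 0 0" --pt "-0.0497 0.0039 0 0 0 0"

```text
clock: 30.25
position: [0.5709, -0.1081, 0.1345]
ee_rot: [-0.0, -3.142, 0.0]
force: [1.3, -1.4, 1.1]
width: 0.264
gripper_force: 50.0
```

>>> move_arm --pt "-0.0095 0.0035 0 0 0 0" --pt "-0.0185 0.0078 0 0 0 0" --pt "-0.0272 0.0129 0 0 0 0" --pt "-0.0354 0.0188 0 0 0 0" --pt "-0.043 0.0254 0 0 0 0"

```text
clock: 30.75
position: [0.5386, -0.0888, 0.1344]
ee_rot: [-0.0, -3.141, 0.0]
force: [0.6, -2.2, 1.5]
width: 0.264
gripper_force: 50.0
```

```bash
cp st.json b.json; python3 nx.py 2 0.075
```

```text
t 30.75 crank 11.72 Fr 1.2 Ft -1.9 Fz 1.5 lag r 0.5 t 0.7 mm  r->0.0841 w 0.264 z 0.1344
[[-0.0059, 0.0059, 0, 0, 0, 0], [-0.0114, 0.0123, 0, 0, 0, 0], [-0.0164, 0.019, 0, 0, 0, 0], [-0.0208, 0.0262, 0, 0, 0, 0], [-0.0247, 0.0337, 0, 0, 0, 0]]
[[-0.0032, 0.0077, 0, 0, 0, 0], [-0.0059, 0.0157, 0, 0, 0, 0], [-0.008, 0.0238, 0, 0, 0, 0], [-0.0095, 0.0321, 0, 0, 0, 0], [-0.0103, 0.0405, 0, 0, 0, 0]]
```

>>> move_arm --pt "-0.0059 0.0059 0 0 0 0" --pt "-0.0114 0.0123 0 0 0 0" --pt "-0.0164 0.019 0 0 0 0" --pt "-0.0208 0.0262 0 0 0 0" --pt "-0.0247 0.0337 0 0 0 0"

```text
clock: 31.25
position: [0.5204, -0.0633, 0.1344]
ee_rot: [-0.0, -3.141, -0.0]
force: [-1.6, -3.9, 2.8]
width: 0.267
gripper_force: 50.0
```

>>> move_arm --pt "-0.0032 0.0077 0 0 0 0" --pt "-0.0059 0.0157 0 0 0 0" --pt "-0.008 0.0238 0 0 0 0" --pt "-0.0095 0.0321 0 0 0 0" --pt "-0.0103 0.0405 0 0 0 0"

```text
clock: 31.75
position: [0.5128, -0.0326, 0.1344]
ee_rot: [0.0, -3.141, -0.0]
force: [-3.3, -2.8, 3.0]
width: 0.262
gripper_force: 50.0
```

```bash
cp st.json b.json; python3 nx.py 1 0.022
```

```text
t 31.75 crank 12.47 Fr 3.4 Ft -2.6 Fz 3.0 lag r 0.4 t 0.7 mm  r->0.0848 w 0.262 z 0.1344
[[-0.0004, 0.0024, 0, 0, 0, 0], [-0.0008, 0.0049, 0, 0, 0, 0], [-0.0011, 0.0074, 0, 0, 0, 0], [-0.0011, 0.0099, 0, 0, 0, 0], [-0.001, 0.0124, 0, 0, 0, 0]]
```

>>> move_arm --pt "-0.0004 0.0024 0 0 0 0" --pt "-0.0008 0.0049 0 0 0 0" --pt "-0.0011 0.0074 0 0 0 0" --pt "-0.0011 0.0095 0 0 0 0" --pt "-0.001 0.0105 0 0 0 0"

```text
clock: 32.25
position: [0.5124, -0.0254, 0.1344]
ee_rot: [-0.0, -3.142, -0.0]
force: [-2.2, -1.9, 1.7]
width: 0.263
gripper_force: 50.0
```

>>> move_arm --pt "0 0 0 0 0 0" --pt "0 0 0 0 0 0" --pt "0 0 0 0 0 0" --pt "0 0 0 0 0 0" --pt "0 0 0 0 0 0" --claw 0.4

```text
clock: 32.75
position: [0.5125, -0.0255, 0.1345]
ee_rot: [0.0, 3.141, 0.0]
force: [-0.2, -0.1, -0.6]
width: 0.653
gripper_force: 0.0
```

>>> move_arm --pt "0 0 0 0 0 0" --pt "0 0 0.02 0 0 0" --pt "0 0 0.06 0 0 0" --pt "0 0 0.11 0 0 0" --pt "0 0 0.14 0 0 0"

```text
clock: 33.25
position: [0.5131, -0.0258, 0.2419]
ee_rot: [0.001, 3.139, 0.0]
force: [1.0, 0.0, -0.5]
width: 0.7
gripper_force: 0.0
```

>>> move_arm --pt "-0.04 0 0 0 0 0" --pt "-0.09 0 0 0 0 0" --pt "-0.14 0 0 0 0 0" --pt "-0.17 0 0 0 0 0" --pt "-0.17 0 0 0 0 0"

```text
clock: 33.75
position: [0.3821, -0.0256, 0.2394]
ee_rot: [0.0, -3.141, -0.003]
force: [0.4, 0.1, 0.3]
width: 0.702
gripper_force: 0.0
```

```bash
python3 - <<'E'
from h import *
np.set_printoptions(precision=4,suppress=True)
s=readout.observe();print(s['position'],s['force'],s['width'],s['clock'])
p,d=shot('top','t5');shot('side','s5')
a=cv2.imread('pics/t5.png')[170:320,245:395];b=cv2.imread('pics/s5.png')[160:310,270:420]
cv2.imwrite('pics/c6.png',cv2.resize(np.hstack([a,b]),None,fx=2.6,fy=2.6,interpolation=cv2.INTER_CUBIC))
c=calibration('top');V,U=np.mgrid[:480,:640]
W=np.stack([(U-c['cx'])/c['fx']*d,(V-c['cy'])/c['fy']*d,d,np.ones_like(d)],-1)@np.linalg.inv(c['view']).T
for n,x,y,z,r in('cut',.598,-.028,.179,.03),('handle',.512,-.027,.173,.025),('boss',.598,-.029,.129,.04):
    m=(np.linalg.norm(W[...,:2]-[x,y],axis=-1)<r)&(abs(W[...,2]-z)<.006)&(d>0)
    q=W[m][:,:3]; print(n,len(q),cv2.minAreaRect(q[:,:2].astype('f4')*1000) if len(q) else '', np.median(q[:,2]))
E
```

```text
[ 0.3821 -0.0256  0.2394] [0.4477 0.0814 0.3423] 0.7015873592105557 33.75
cut 285 ((598.11572265625, -28.75311279296875), (32.233150482177734, 33.0802001953125), 88.97816467285156) 0.17995331730295083
handle 142 ((512.8297729492188, -26.286909103393555), (22.648056030273438, 23.273344039916992), 25.96346664428711) 0.17339347321453968
boss 219 ((597.4319458007812, -29.34972381591797), (43.04060363769531, 44.962196350097656), 89.12922668457031) 0.13020552220509285
```

View pics/c6.png

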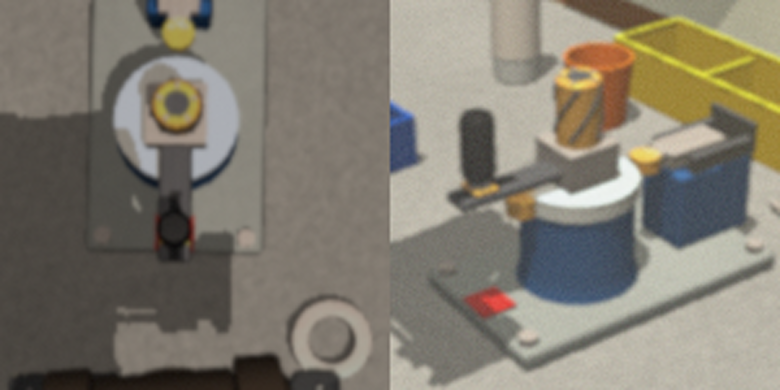

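The handle is over the red mark, about 178.3° in the world against the stand's 178.1°. The cutter is seated with its top at 0.180 m, and the arm is clear.

```bash
python3 -c "
from cell import ticket
print(ticket.sign_off())"
```

```text
the job is handed in; nothing more can be done
None
```

The gold cutter is seated and released, the stand has been cranked two full turns clockwise and the handle is parked over the red mark; the job is handed in at about 34 s (no verdict was returned), though the stiff point took about 30 N, not the 14 N given, and the crank slowed well below its normal pace there.

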